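Sort left- and right-hand brackets into their sloping trays after inspection

ROBOT

A 6-joint arm with a two-finger parallel gripper is mounted at the origin on the work surface. World frame = base frame: x ahead of the robot, y to its left, z up, the work surface at z = 0. Lengths are in m, angles in rad, forces in N, time in s.
With the tool pointing down it reaches from about 0.3 to 0.775 m from the base axis. Payload 14.6 kg.
Tool frame: the origin (TCP) lies at the very end of the fingers, on their centre line; the grasp point (between the pads) lies 19 mm behind it; z points along the fingers, y is the line along which they close (so a half turn about z gives the same grasp; the last joint's range is limited). The gripper opens to 94 mm and grips with 3 to 60 N. Pads are 16 mm wide; open, the fingers measure 119 mm over their backs; the gripper's body (75 mm by 177 mm) begins 78 mm behind the grasp point.
Start: joints at [1.145, 0.3, 1.521, -0, 1.321, -0.067], TCP at [0.193, 0.515, 0.205] pointing down, gripper open.
Joint ranges: [-3.03, 3.03], [-0.79, 2.21], [0.23, 2.52], [-1.04, 4.18], [0, 3.07], [-2.55, 2.55]. Speed limits (rad/s): [2.22, 2.22, 2.57, 3.14, 3.14, 3.14].

INTERFACE

Orientations are given as [roll, pitch, yaw] about the fixed x, y, z axes, in that order (R = Rz(yaw) Ry(pitch) Rx(roll)).
In Python, from station import ctrl gives the robot as it stands.
- The arm moves only by the shell command python3 -m pendant 'ROWS' [OPENING] [FORCE]. ROWS is JSON, a list of rows, each a list of 2 entries, a list of its own where there are three numbers: the shift along the world's x, y, z in cm, then the turn about the world's z in rad. A call has 1 to 20 rows; each row shifts and turns the commanded pose from where the row before left it; what a row does not reach is not made up. A row lasts 1/12 s, in which the tool goes at most 41.7 mm and 7.16 degrees, less where a joint would pass 70% of its speed; a pose out of reach is approached as far as the arm can. A call is refused whole if a number of a shift passes 4.17 or a number of a turn 0.125, either way. A call with a gripper value outside its range is refused whole. OPENING is the opening, from 0 (shut) to 1 (fully open), set as the call begins (- or left out, the last holds). The fingers move at their own pace and stop on an object; FORCE is the grip in N (left out, the last holds). Time passes only in rows, so rows that do not move let the fingers close. It gives the time, the measured TCP pose, the force, the opening and the grip force at its end, in the units of the state.
- ctrl.get_obs(): the state, without advancing time (a new reading comes with each control period).
- ctrl.camera(name): name is "side" or "top"; returns a dict with "color" (480x640x3 uint8, red, green, blue), "intrinsics" (3x3 intrinsics, pixels), "camera_from_world" (4x4, takes a point from world to camera coordinates). Camera axes: x right, y down, z forward; pixel columns grow to the right and rows downward; lengths in m; the calibration is good to about 2 mm. A picture is of the moment at which its call begins. There is no depth.
- ctrl.hand_in(): hands the job in; it is judged then, once.
The state is a dict: "time_s": time; "qpos": joint angles; "joint_vel": joint speeds; "tau": joint torques, N m; "ee_pos": TCP position; "eef_rot": TCP orientation; "force": force on the tool from outside, world axes, zero at the start; "moment": the same for the moment, N m; "grip_width": finger opening in m; "grip_force": force on a finger pad.
Only numpy, scipy, OpenCV 4.12 (cv2) and the standard library are available. Lean on these libraries where they do the work, as an engineer would, in place of code of your own. Each camera call takes 0.05 s, during which the arm holds its last target. There are 200 camera calls.

TASK

Sort the three aluminium brackets that stand on end on the bench mat by handedness: the left-hand ones go into the blue sloping tray and the right-hand one into the yellow tray, beside the one that is already there. File each like that one: foot flat on the sloping floor, square, and its stop tab pushed right up against the front lip. Set them down, do not drop them, and leave the filed bracket and everything else on the bench where they are.

Things in the scene. Friction and masses are not known exactly. Their poses are not given: they have to be found in the camera images.
- left1_c (a point): Centre (16 mm out from the foot's underside) of a left-hand aluminium bracket, 150 g, stood on its tab end (x up, z roughly to the robot). x: length, away from the stop tab; z: out of the foot. Foot 84 (x) x 44 (y) x 8 mm; on its +y long edge a flange 10 mm thick (mid-plane y = +17) reaching 32 mm from the underside. Foot down, seen from the tab end, the flange is on the left. Pinch flange or foot.
- left1_tab (a point): Middle of the outer face of left1's stop tab, at x = -42, z = -5 mm of left1_c, same axes. The tab, 10 mm thick and reaching 22 mm from the foot's underside, crosses the foot's -x end. It stands on this face at the start (on the mat); this face goes against the tray's front lip.
- left2_c (a point): Centre (16 mm out from the foot's underside) of a left-hand aluminium bracket, 150 g, stood on its tab end (x up, z roughly to the robot). x: length, away from the stop tab; z: out of the foot. Foot 84 (x) x 44 (y) x 8 mm; on its +y long edge a flange 10 mm thick (mid-plane y = +17) reaching 32 mm from the underside. Foot down, seen from the tab end, the flange is on the left. Pinch flange or foot.
- left2_tab (a point): Middle of the outer face of left2's stop tab, at x = -42, z = -5 mm of left2_c, same axes. The tab, 10 mm thick and reaching 22 mm from the foot's underside, crosses the foot's -x end. It stands on this face at the start (on the mat); this face goes against the tray's front lip.
- right1_c (a point): Centre (16 mm out from the foot's underside) of a right-hand aluminium bracket, 150 g, stood on its tab end (x up, z roughly to the robot). x: length, away from the stop tab; z: out of the foot. Foot 84 (x) x 44 (y) x 8 mm; on its -y long edge a flange 10 mm thick (mid-plane y = -17) reaching 32 mm from the underside. Foot down, seen from the tab end, the flange is on the right. Pinch flange or foot.
- right1_tab (a point): Middle of the outer face of right1's stop tab, at x = -42, z = -5 mm of right1_c, same axes. The tab, 10 mm thick and reaching 22 mm from the foot's underside, crosses the foot's -x end. It stands on this face at the start (on the mat); this face goes against the tray's front lip.
- filed_c (a point): Centre (16 mm above its underside, measured out of the tray's floor) of a right-hand bracket like right1, already filed as it should be in the yellow tray: foot on the sloping floor, stop tab against the lip, in the tray's +y half about 45 mm from the middle. Loose; leave it there.
- trayL: Blue tray for left-hand brackets, fixed, sloping 25 degrees down, away from the robot, to its front lip; places vary. Origin: inner floor, middle of the lip's inner face, 30 mm above the bench; x up the floor (to the robot), y along the lip, z out of the floor. Inside 150 (x) x 180 (y); lip 24 high, sides 18, back 12, walls 4 mm. Brackets do not slide by themselves. Empty at the start; takes two side by side.
- trayR: Yellow tray for right-hand brackets, fixed, sloping 25 degrees down, away from the robot, to its front lip; places vary. Origin: inner floor, middle of the lip's inner face, 30 mm above the bench; x up the floor (to the robot), y along the lip, z out of the floor. Inside 150 (x) x 180 (y); lip 24 high, sides 18, back 12, walls 4 mm. Brackets do not slide by themselves. 'filed' lies in its +y half; -y half free.
- mat: Grey-green bench mat, 440 (x) x 340 (y) x 3 mm, fixed; the brackets to sort stand on it. Origin: centre of its underside, on the bench.
- puck1: Amber resin microsection mount, a disc 32 mm across and 19 mm high, on the mat among the brackets. Origin: centre of its underside. Loose bystander; leave it alone.
- puck2: Dark resin microsection mount, 32 mm across and 19 mm high, at the far end of the mat. Origin: centre of its underside. Loose bystander; leave it alone.
- loupe: Black standing loupe, 38 mm across and 42 mm high, at the far end of the mat. Origin: centre of its underside. Loose bystander; leave it alone.
- caliper: Caliper lying across the far end of the mat, 150 mm long, 10 mm high. Origin: centre of its underside. Loose bystander; leave it alone.
- tweezers: Tweezers lying along the near edge of the mat, 122 mm long, 6 mm high. Origin: centre of its underside. Loose bystander; leave it alone.
There are look-alikes about, which are no part of the job. Leave any pink look-alike of the part that bears left1_c alone. What is shaped like the part that bears trayR but pink is not meant.

How it is judged:
At the end, for the whole second after the job is handed in: Both left-hand brackets in the blue tray, the right-hand one in the yellow: foot on the sloping floor (2.5 mm, 0.08 rad), tab face within 1.5 mm of the front lip, square to it within 0.06 rad, at rest; filed bracket within 10 mm of its start (x of left1_tab in the frame of trayL between -0.002 and 0.0015 m and y of left1_c in the frame of trayL between -0.07 and 0.07 m and z of left1_c in the frame of trayL between 0.013 and 0.0185 m and angle between the z axis of each of left1_c, left2_c and the z axis of trayL, either way round below 0.08 rad and angle between the x axis of each of left1_c, left2_c and the x axis of trayL, either way round below 0.06 rad and linear speed of each of left1, left2, right1 below 0.02 m/s and x of left2_tab in the frame of trayL between -0.002 and 0.0015 m and y of left2_c in the frame of trayL between -0.07 and 0.07 m and z of left2_c in the frame of trayL between 0.013 and 0.0185 m and x of right1_tab in the frame of trayR between -0.002 and 0.0015 m and y of right1_c in the frame of trayR between -0.07 and 0.07 m and z of right1_c in the frame of trayR between 0.013 and 0.0185 m and angle between the z axis of right1_c and the z axis of trayR, either way round below 0.08 rad and angle between the x axis of right1_c and the x axis of trayR, either way round below 0.06 rad and distance of filed_c from where it was at the start of the episode below 0.01 m); the robot touches nothing.
It fails at once if a bracket is dropped: it moves faster than 0.45 m/s while no finger touches it ((linear speed of left1 above 0.45 m/s and contact force between the fingers and left1 below 0.02 N) or (linear speed of left2 above 0.45 m/s and contact force between the fingers and left2 below 0.02 N) or (linear speed of right1 above 0.45 m/s and contact force between the fingers and right1 below 0.02 N)).
It fails at once if the bracket already filed in the yellow tray is shifted by more than 10 mm (distance of filed_c from where it was at the start of the episode above 0.01 m).
It fails at once if another thing on the bench is shifted by more than 25 mm or knocked over ((distance of puck1 from where it was at the start of the episode above 0.025 m or angle between puck1's own z axis and vertical above 0.5 rad) or (distance of puck2 from where it was at the start of the episode above 0.025 m or angle between puck2's own z axis and vertical above 0.5 rad) or (distance of loupe from where it was at the start of the episode above 0.025 m or angle between loupe's own z axis and vertical above 0.5 rad) or (distance of caliper from where it was at the start of the episode above 0.025 m or angle between caliper's own z axis and vertical above 0.5 rad) or (distance of tweezers from where it was at the start of the episode above 0.025 m or angle between tweezers's own z axis and vertical above 0.5 rad)).
It also fails if it takes over 72 s, if anything falls off the work surface, if the arm or the gripper's body presses on something with over 40 N, if the wrist force passes 120 N, or if a joint passes its speed limit or range.

## Working session

There is one attempt and no reset: what is moved stays moved. The work goes in short steps, Python scripts to look and compute and a shell command to move; the robot and the scene stay as the last step left them, time stands still between calls to the robot, and variables do not carry over. Pictures are saved under pics/ and viewed, at most 10 in all, crops included, and the job is handed in when it is done.

```bash
mkdir -p pics; ls
cat > h.py <<'E'
import numpy as np, cv2
from station import ctrl
def cam(n):
    c=ctrl.camera(n); return c["color"],np.array(c["intrinsics"]),np.array(c["camera_from_world"])
def proj(K,T,p):
    p=np.atleast_2d(p); q=p@T[:3,:3].T+T[:3,3]; q=q@K.T; return q[:,:2]/q[:,2:]
def ray(K,T,uv):
    d=np.linalg.inv(K)@[uv[0],uv[1],1]; R=T[:3,:3]; return -R.T@T[:3,3], R.T@d
def onz(K,T,uv,z):
    o,d=ray(K,T,uv); return o+d*(z-o[2])/d[2]
E
python3 - <<'E'
from h import *
for n in("top","side"):
    im,K,T=cam(n); np.savez(n+"0",im=im,K=K,T=T); cv2.imwrite(f"pics/{n}0.png",im[:,:,::-1]); print(n,K.round(1).tolist(),(-T[:3,:3].T@T[:3,3]).round(3),T[:3,:3].round(2).tolist())
print(ctrl.get_obs())
E
```

```text
pics
top [[578.5, 0.0, 323.3], [0.0, 578.5, 243.9], [0.0, 0.0, 1.0]] [0.457 0.094 1.342] [[0.0, -1.0, -0.01], [-0.99, -0.0, -0.12], [0.12, 0.01, -0.99]]
side [[491.0, 0.0, 319.4], [0.0, 491.0, 241.6], [0.0, 0.0, 1.0]] [ 0.39  -0.74   0.801] [[0.97, -0.23, 0.02], [-0.14, -0.64, -0.75], [0.18, 0.73, -0.66]]
{'time_s': 0.1, 'qpos': array([ 1.14543157e+00,  3.00383117e-01,  1.52151743e+00,  1.05980176e-05,
        1.32069331e+00, -6.66209562e-02]), 'joint_vel': array([-0.00082089, -0.00135758, -0.00030615,  0.00065498, -0.0001175 ,
       -0.001101  ]), 'tau': array([-3.48284966e-04, -5.32633996e+01, -3.53287590e+01,  7.09152175e-02,
        2.34298676e-02, -8.88097770e-05]), 'ee_pos': array([0.19301863, 0.51476944, 0.20496151]), 'eef_rot': array([-3.14059435e+00, -7.68947462e-05,  2.78284619e+00]), 'force': array([ 0.52252243,  0.04339823, -1.09074623]), 'moment': array([-0.00856225, -0.0220336 , -0.02122013]), 'grip_force': 0.0, 'grip_width': 0.09378602716706383}
```

View pics/top0.png

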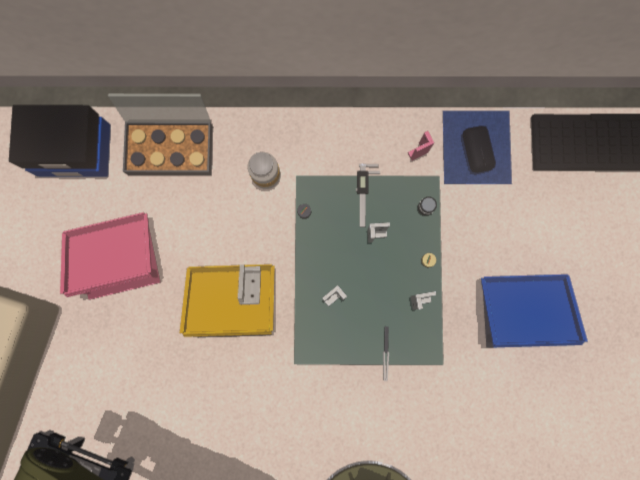

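View pics/side0.png

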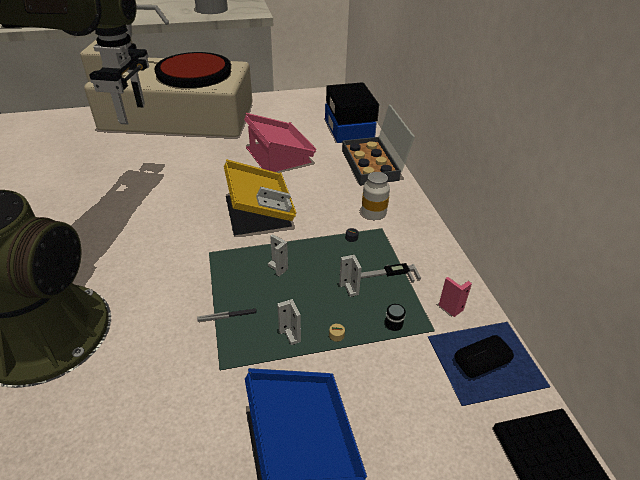

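The top view shows the brackets at about (380,230), (335,296) and (425,299), the blue tray at (532,312), the yellow tray at (228,300) with the filed bracket at (250,285), and the pink decoys well off to the side. I'll zoom in on the brackets.

Run:
```python
from h import *
a=np.load("top0.npz");b=np.load("side0.npz")
def crop(im,u,v,r=35): return cv2.resize(im[v-r:v+r,u-r:u+r],(390,290) if 0 else (260,260),interpolation=cv2.INTER_CUBIC)
t=np.hstack([crop(a['im'],380,230),crop(a['im'],335,296),crop(a['im'],425,299)])
s=np.hstack([crop(b['im'],350,275),crop(b['im'],278,255),crop(b['im'],290,322)])
cv2.imwrite("pics/crops.png",np.vstack([t,s])[:,:,::-1])
# grey masks of brackets, tray corners
for n,d in(("top",a),):
    im,K,T=d['im'],d['K'],d['T']; hsv=cv2.cvtColor(im,cv2.COLOR_RGB2HSV)
    for c,lo,hi in(("blue",(110,150,60),(125,255,255)),("yel",(18,180,80),(30,255,255))):
        m=cv2.inRange(hsv,lo,hi); k=max(cv2.findContours(m,0,1)[0],key=cv2.contourArea) if c=="yel" else None
        n_,l,st,ce=cv2.connectedComponentsWithStats(m)
        for i in range(1,n_):
            if st[i,4]>2000: print(c,st[i],ce[i].round(1));
```

```text
blue [ 487  284   89   60 4056] [531.1 315.2]
yel [ 181  267   93   68 4578] [225.3 305. ]
```

View pics/crops.png

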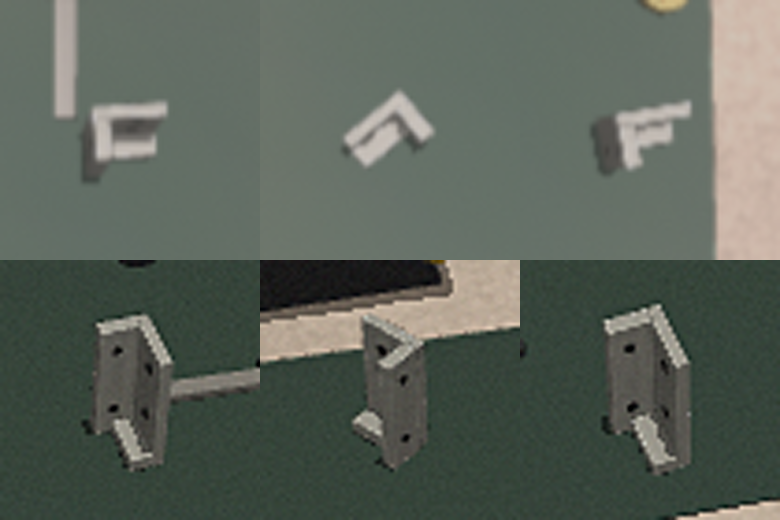

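A (380,230) and C (425,299) are left-hand: the flange is at image left, which is +y. B (335,296) is right-hand. Next I'll measure the bracket corners and zoom on the trays.

Run:
```python
from h import *
a=np.load("top0.npz");im,K,T=a['im'],a['K'],a['T']
L=[]
for u0,v0 in((482,265),(178,255)):
    L.append(cv2.resize(im[v0:v0+90,u0:u0+105-0],(400,343),interpolation=cv2.INTER_CUBIC))
cv2.imwrite("pics/trays.png",np.hstack(L)[:,:,::-1])
for n,u,v in(("A",380,230),("B",335,296),("C",425,299)):
    r=16; c=cv2.resize(im[v-r:v+r,u-r:u+r],None,fx=8,fy=8,interpolation=cv2.INTER_CUBIC)
    g=cv2.cvtColor(c,cv2.COLOR_RGB2GRAY); m=(g>150).astype(np.uint8)
    k=max(cv2.findContours(m,0,1)[0],key=cv2.contourArea); h=cv2.approxPolyDP(cv2.convexHull(k),4,True)[:,0]
    print(n)
    for p in h:
        uv=(p+.5)/8-.5+[u-r,v-r]; print(uv.round(1),(1000*onz(K,T,uv,.087))[:2].round(1))
```

```text
A
[389.1 222.6] [653.7 -42.4]
[389.3 224.7] [649.  -42.9]
[386.1 235.7] [624.7 -35.6]
[378.9 236.8] [622.1 -20. ]
[370.7 236.8] [622.1  -2. ]
[369.4 226.2] [6.456e+02 6.000e-01]
[370.2 223.4] [651.7  -1. ]
B
[337.3 285.3] [515.9  70.8]
[345.4 294.4] [496.3  53.3]
[345.9 296.3] [492.2  52.2]
[343.8 297.9] [488.7  56.8]
[327.9 305.1] [473.3  91. ]
[325.1 302.2] [479.4  97.2]
[322.4 297.3] [489.9 102.9]
[336.2 285.6] [515.3  73.3]
C
[434.9 290.9] [ 504.6 -140.1]
[435.3 293.9] [ 498.2 -140.8]
[430.2 301.1] [ 482.8 -129.5]
[421.9 307.8] [ 468.2 -111.5]
[418.8 308.8] [ 466.1 -104.7]
[417.6 306.7] [ 470.6 -102.1]
[415.9 294.6] [496.6 -99. ]
[417.2 293.8] [ 498.3 -101.7]
```

View pics/trays.png

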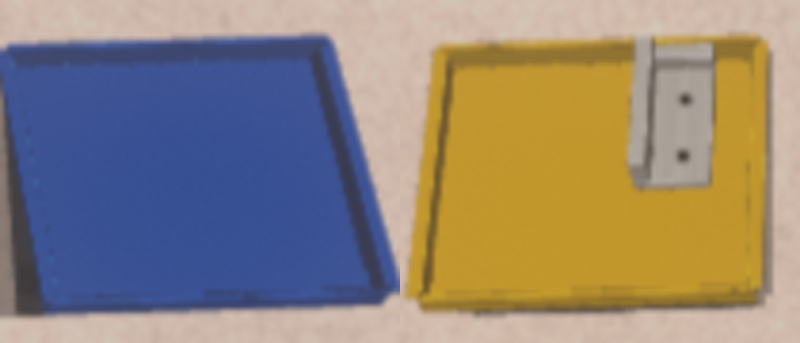

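The crops show the tray rim corners clearly. Blue: (3,47), (330,37), (398,293), (42,312). Yellow, less 400: (37,47), (367,38), (362,303), (15,308). I'll convert these and check them against the given sizes.

Run:
```python
from h import *
a=np.load("top0.npz");K,T=a['K'],a['T']
s=25*np.pi/180;c,s=np.cos(s),np.sin(s)
for n,o,P in(("blue",(482,265),[(3,47),(330,37),(398,293),(42,312)]),("yel",(178,255),[(37,47),(367,38),(362,303),(15,308)])):
    W=[]
    for (u,v),h in zip(P,(.0501,.0501,.106,.106)):
        W.append(1000*onz(K,T,((u+.5)*105/400-.5+o[0],(v+.5)*90/343-.5+o[1]),h))
    W=np.array(W); f=W[0]-W[1]; b=W[3]-W[2]
    print(n,W[:,:2].round(1).tolist(),"w",np.linalg.norm(f).round(1),np.linalg.norm(b).round(1),"depth",np.linalg.norm((W[0]+W[1]-W[2]-W[3])[:2]/2).round(1),
     "ang f,b",np.arctan2(f[0],f[1]).round(3),np.arctan2(b[0],b[1]).round(3))
    ang=np.linspace(0,0,1); 
    # fit: yaw psi about z of tray x dir; local horizontal coords (toward robot)
    loc=np.array([[-4*c-24*s,-94],[-4*c-24*s,94],[154*c-12*s,94],[154*c-12*s,-94]])
    A=loc-loc.mean(0);B=W[:,:2]-W[:,:2].mean(0)
    U,S,V=np.linalg.svd(A.T@B);R=(U@np.diag([1,np.sign(np.linalg.det(U@V))])@V).T
    t=W[:,:2].mean(0)-R@loc.mean(0)
    print(" R xdir",R[:,0].round(3),"origin",t.round(1),"res",(W[:,:2]-loc@R.T-t).round(1).tolist())
```

```text
blue [[537.5, -253.3], [544.1, -444.5], [399.1, -452.3], [387.8, -255.7]] w 191.3 196.9 depth 147.5 ang f,b -0.035 -0.057
 R xdir [-0.999 -0.042] origin [ 527.5 -349. ] res [[0.2, 1.1], [-1.0, -2.2], [2.1, -3.8], [-1.3, 4.9]]
yel [[557.3, 406.3], [563.4, 212.1], [411.4, 207.6], [407.8, 400.3]] w 194.2 192.7 depth 150.8 ang f,b -0.031 -0.019
 R xdir [-1.    -0.029] origin [545.3 308.3] res [[0.9, 3.6], [1.6, -2.6], [-2.1, -2.9], [-0.4, 1.9]]
```

```bash
python3 -m pendant '[[[2.56,-3.06,0],0.024],[[2.56,-3.06,0],0.024],[[2.56,-3.06,0],0.024],[[2.56,-3.06,0],0.024],[[2.56,-3.06,0],0.024],[[2.56,-3.06,0],0.024],[[2.56,-3.06,0],0.024],[[2.56,-3.06,0],0.024],[[2.56,-3.06,0],0.024],[[2.56,-3.06,0],0.024],[[2.56,-3.06,0],0.024],[[2.56,-3.06,0],0.024],[[2.56,-3.06,0],0.024],[[2.56,-3.06,0],0.024],[[2.56,-3.06,0],0.024],[[2.56,-3.06,0],0.024],[[2.56,-3.06,0],0],[[0,0,0],0]]' 0.4 20
```

```text
time_s: 1.6
ee_pos: [0.6305, -0.0104, 0.2037]
eef_rot: [-3.141, -0.002, -3.121]
force: [-1.4, -0.8, -0.0]
grip_width: 0.0374
grip_force: 0.0
```

```bash
python3 -m pendant '[[[-0.2,0.45,-1],0.026],[[0,0,-3.2],0],[[0,0,-3.2],0],[[0,0,-3.2],0],[[0,0,-2],0],[[0,0,-1.2],0],[[0,0,0],0]]' 0.4 20 && python3 -m pendant '[[[0,0,0],0],[[0,0,0],0],[[0,0,0],0],[[0,0,0],0]]' 0 20
python3 - <<'E'
from h import *
L=[]
for n,u,v,in(("top",380,230),("side",350,265)):
    im,K,T=cam(n); L.append(cv2.resize(im[v-60:v+60,u-50:u+50],(400,480),interpolation=cv2.INTER_CUBIC))
cv2.imwrite("pics/graspA.png",np.hstack(L)[:,:,::-1])
E
```

```text
time_s: 2.18
ee_pos: [0.6245, 0.0005, 0.0647]
eef_rot: [3.141, -0.004, -3.088]
force: [-0.2, -0.1, -1.0]
grip_width: 0.0375
grip_force: 0.0
time_s: 2.52
ee_pos: [0.6269, -0.0007, 0.0688]
eef_rot: [-3.141, 0.002, -3.09]
force: [-0.6, -1.1, 0.1]
grip_width: 0.0144
grip_force: 0.2
```

View pics/graspA.png

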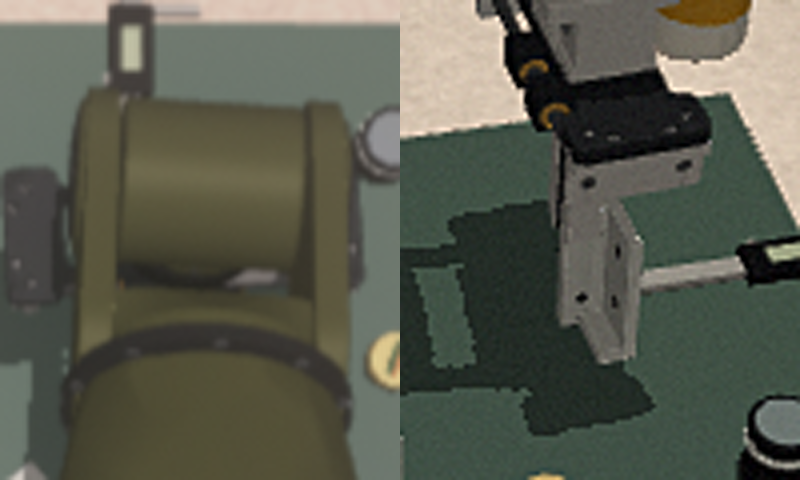

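The side view shows the fingers straddling A's flange at its top. The commanded pose is about 4 mm too far in +y, so I'll shift while the gripper closes.

```bash
python3 -m pendant '[[[0.1,-0.4,0],0],[[0,0,0],0],[[0,0,0],0],[[0,0,0],0]]' 0 20; python3 -m pendant '[[[0,0,0.5],0],[[0,0,1],0],[[0,0,1],0],[[0,0,0],0]]'
```

```text
time_s: 2.95
ee_pos: [0.6278, -0.0048, 0.0683]
eef_rot: [-3.142, 0.001, -3.09]
force: [-0.8, 1.5, 6.1]
grip_width: 0.0096
grip_force: 20.0
time_s: 3.28
ee_pos: [0.6283, -0.0049, 0.0952]
eef_rot: [-3.141, 0.003, -3.09]
force: [0.5, -0.1, -2.0]
grip_width: 0.0097
grip_force: 20.0
```

```bash
python3 -m pendant '[[[0,0,3.5],0],[[0,0,3.5],-0.12],[[0,0,3.5],-0.12],[[-0.6,-2.2,0],-0.12],[[-0.6,-2.2,0],-0.12],[[-0.6,-2.2,0],-0.12],[[-0.6,-2.2,0],-0.12],[[-0.6,-2.2,0],-0.12],[[-0.6,-2.2,0],-0.12],[[-0.6,-2.2,0],-0.12],[[-0.6,-2.2,0],-0.12],[[-0.6,-2.2,0],-0.12],[[-0.6,-2.2,0],-0.12],[[-0.6,-2.2,0],-0.12],[[-0.6,-2.2,0],-0.12],[[-0.6,-2.2,0],-0.12],[[-0.6,-2.2,0],-0.12],[[-0.6,-2.2,0],-0.12],[[-0.6,-2.2,0],-0.12],[[-0.35,-3.04,0],-0.12]]'; python3 -m pendant '[[[0,-2.16,0],-0.12],[[0,0,0],-0.12],[[0,0,0],-0.12],[[0,0,0],-0.12],[[0,0,0],-0.12],[[0,0,0],-0.12],[[0,0,0],-0.12],[[0,0,0],-0.03],[[0,0,0],0],[[0,0,0],0]]'
```

```text
time_s: 4.95
ee_pos: [0.5275, -0.3874, 0.1979]
eef_rot: [3.141, -0.0, 0.908]
force: [-0.6, -0.4, -2.1]
grip_width: 0.0099
grip_force: 20.0
time_s: 5.78
ee_pos: [0.5278, -0.4087, 0.1975]
eef_rot: [3.142, 0.0, 0.044]
force: [0.0, 0.1, -1.8]
grip_width: 0.0096
grip_force: 20.0
```

```bash
python3 -m pendant '[[[-0.5,0,-2],0],[[-0.5,0,-3],0],[[0,0,-2],0],[[0,0,-1],0],[[0,0,0],0],[[0,0,0],0]]'
python3 - <<'E'
from h import *
L=[]
for n,u,v in(("top",525,310),("side",300,425)):
    im,K,T=cam(n); L.append(cv2.resize(im[v-65:v+55,u-50:u+50],(400,480),interpolation=cv2.INTER_CUBIC))
cv2.imwrite("pics/placeA.png",np.hstack(L)[:,:,::-1])
E
```

```text
time_s: 6.28
ee_pos: [0.5182, -0.4089, 0.1183]
eef_rot: [3.141, -0.0, 0.044]
force: [1.2, 0.8, -1.0]
grip_width: 0.0094
grip_force: 20.0
```

View pics/placeA.png

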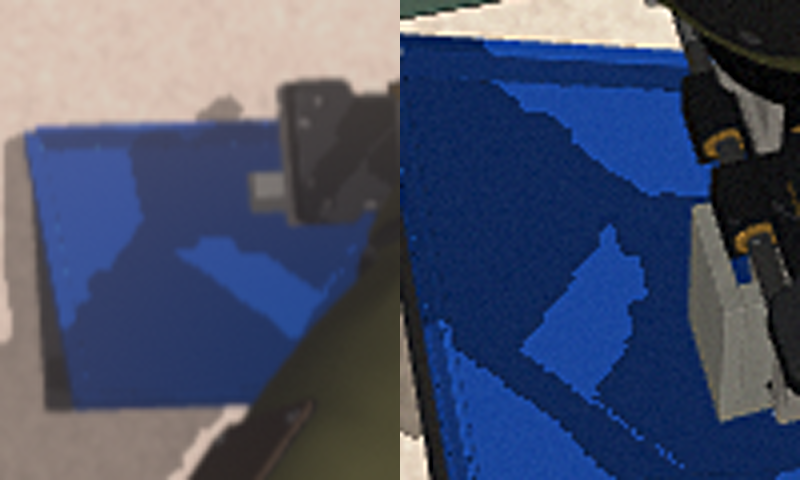

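The bracket hangs upright over the far half of the blue tray, clear of the lip. Lowering to contact.

```bash
python3 -m pendant '[[[0,0,-0.25],0],[[0,0,-0.25],0],[[0,0,0],0]]' 0 10; python3 -m pendant '[[[0,0,-0.2],0],[[0,0,0],0]]'; python3 -m pendant '[[[0,0,-0.2],0],[[0,0,0],0]]'
```

```text
time_s: 6.63
ee_pos: [0.5182, -0.4091, 0.113]
eef_rot: [3.14, -0.001, 0.043]
force: [0.5, -1.0, 1.7]
grip_width: 0.0099
grip_force: 10.0
time_s: 6.8
ee_pos: [0.5188, -0.4094, 0.1122]
eef_rot: [3.139, -0.003, 0.043]
force: [2.2, -1.1, 7.2]
grip_width: 0.01
grip_force: 10.0
time_s: 6.97
ee_pos: [0.5193, -0.4096, 0.1108]
eef_rot: [3.138, -0.004, 0.043]
force: [4.8, -0.9, 10.1]
grip_width: 0.0099
grip_force: 10.0
```

```bash
python3 -m pendant '[[[-0.65,-0.03,0.1],0],[[-0.65,-0.03,0.1],0],[[-0.67,-0.03,0.02],0],[[-0.67,-0.03,0.02],0]]';python3 -m pendant '[[[-0.66,-0.03,-0.08],0],[[-0.66,-0.03,-0.08],0],[[-0.64,-0.03,-0.2],0],[[-0.64,-0.03,-0.2],0]]'
python3 - <<'E'
from h import *
L=[]
for n,u,v in(("top",515,310),("side",340,410)):
    im,K,T=cam(n); L.append(cv2.resize(im[v-70:v+70,u-60:u+60],(400,466),interpolation=cv2.INTER_CUBIC))
cv2.imwrite("pics/tiltA.png",np.hstack(L)[:,:,::-1])
E
```

```text
time_s: 7.3
ee_pos: [0.4919, -0.4103, 0.1123]
eef_rot: [3.14, -0.002, 0.043]
force: [1.1, -0.6, 3.9]
grip_width: 0.0099
grip_force: 10.0
time_s: 7.63
ee_pos: [0.4651, -0.4113, 0.1053]
eef_rot: [3.141, -0.0, 0.043]
force: [2.0, -0.4, -0.8]
grip_width: 0.0096
grip_force: 11.3
```

View pics/tiltA.png

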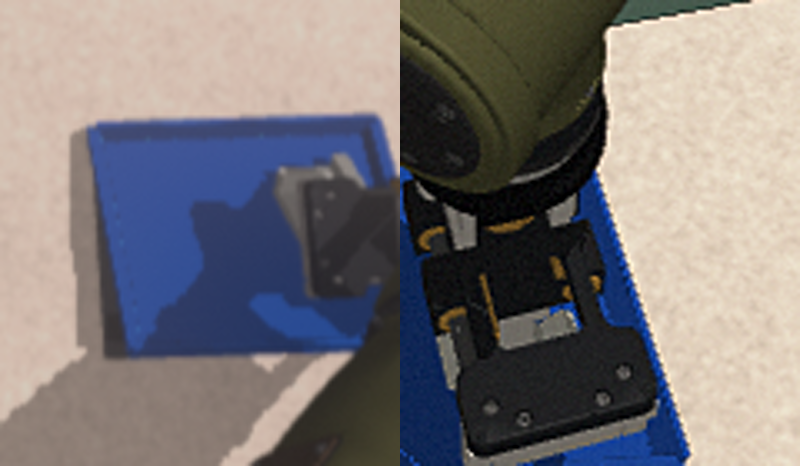

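The top view shows the bracket tilting with the tab toward the lip and the foot face now visible from above, so the pivot works. Continuing down.

```bash
python3 -m pendant '[[[-0.6,-0.03,-0.35],0],[[-0.6,-0.03,-0.35],0],[[-0.53,-0.03,-0.4],0],[[-0.53,-0.03,-0.4],0],[[0,0,0],0]]';python3 -m pendant '[[[-0.48,-0.02,-0.45],0],[[0,0,0],0]]'; python3 -m pendant '[[[0,0,-0.3],0],[[0,0,0],0]]'
```

```text
time_s: 8.15
ee_pos: [0.4415, -0.4121, 0.089]
eef_rot: [-3.14, 0.001, 0.042]
force: [0.2, -0.6, -1.3]
grip_width: 0.01
grip_force: 10.5
time_s: 8.32
ee_pos: [0.4379, -0.4125, 0.0857]
eef_rot: [3.142, -0.001, 0.043]
force: [1.7, 0.1, 0.2]
grip_width: 0.0099
grip_force: 13.6
time_s: 8.48
ee_pos: [0.4389, -0.4131, 0.0846]
eef_rot: [3.139, -0.002, 0.043]
force: [1.0, 2.8, 15.3]
grip_width: 0.0099
grip_force: 17.5
```

```bash
python3 -m pendant '[[[0.73,0.03,-0.2],0],[[0.73,0.03,-0.34],0],[[0.73,0.03,-0.34],0],[[0.73,0.03,-0.34],0],[[0,0,0],0]]' 0 15;python3 -m pendant '[[[0.36,0.02,-0.17],0],[[0,0,0],0]]'; python3 -m pendant '[[[0.36,0.02,-0.17],0],[[0,0,0],0]]'
```

```text
time_s: 8.9
ee_pos: [0.4689, -0.4115, 0.0706]
eef_rot: [3.14, -0.002, 0.043]
force: [6.0, -0.2, 4.3]
grip_width: 0.01
grip_force: 21.6
time_s: 9.07
ee_pos: [0.472, -0.4113, 0.0693]
eef_rot: [3.14, -0.001, 0.043]
force: [4.6, -0.7, 6.6]
grip_width: 0.0098
grip_force: 21.8
time_s: 9.23
ee_pos: [0.4754, -0.4112, 0.0676]
eef_rot: [3.14, -0.001, 0.043]
force: [4.4, 0.3, 7.3]
grip_width: 0.0095
grip_force: 21.8
```

```bash
python3 -m pendant '[[[0.36,0.02,-0.17],0],[[0,0,0],0]]'; python3 -m pendant '[[[0.36,0.02,-0.17],0],[[0,0,0],0]]';  python3 - <<'E'
from h import *
L=[]
for n,u,v in(("top",525,310),("side",340,410)):
    im,K,T=cam(n); L.append(cv2.resize(im[v-70:v+70,u-60:u+60],(400,466),interpolation=cv2.INTER_CUBIC))
cv2.imwrite("pics/slideA.png",np.hstack(L)[:,:,::-1])
E
```

```text
time_s: 9.4
ee_pos: [0.4781, -0.4111, 0.0666]
eef_rot: [3.141, 0.001, 0.043]
force: [-8.1, 2.8, 16.5]
grip_width: 0.0098
grip_force: 20.4
time_s: 9.57
ee_pos: [0.4816, -0.411, 0.0652]
eef_rot: [3.141, 0.001, 0.043]
force: [-8.0, 2.1, 18.8]
grip_width: 0.0099
grip_force: 18.5
```

View pics/slideA.png

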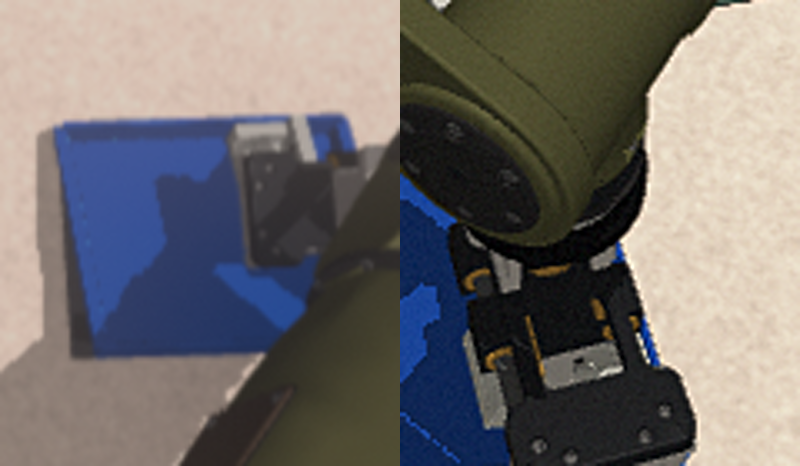

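The top view shows the tab against the lip, and the force confirms it (-8 N). Releasing and retreating; then look.

```bash
python3 -m pendant '[[[-0.1,0,0.1],0],[[0,0,0],0],[[0,0,0],0]]' 0.2; python3 -m pendant '[[[0,0,1],0],[[0,0,3],0],[[-0.6,3,4],0],[[-0.6,3.5,2],0],[[-0.6,4,0],0],[[-0.6,4,0],0],[[-0.6,4,0],0],[[-0.4,4,0],0],[[-0.4,4,0],0],[[0,0,0],0]]'
cat > chk.py <<'E'
from h import *
import sys
name=sys.argv[1]; o=[(482,265),(178,255)][name=="yel"]
im,K,T=cam("top"); c=cv2.resize(im[o[1]-5:o[1]+90,o[0]-2:o[0]+108],(770,665) if 0 else (694,600),interpolation=cv2.INTER_CUBIC)
cv2.imwrite(sys.argv[2],c[:,:,::-1])
E
python3 chk.py blue pics/doneA.png
```

```text
time_s: 9.92
ee_pos: [0.4813, -0.4115, 0.0654]
eef_rot: [3.139, -0.002, 0.043]
force: [1.3, -4.4, 6.2]
grip_width: 0.0187
grip_force: 3.2
time_s: 10.75
ee_pos: [0.4428, -0.1457, 0.1581]
eef_rot: [-3.14, 0.001, 0.047]
force: [0.1, -0.5, 0.8]
grip_width: 0.0187
grip_force: 0.0
```

View pics/doneA.png

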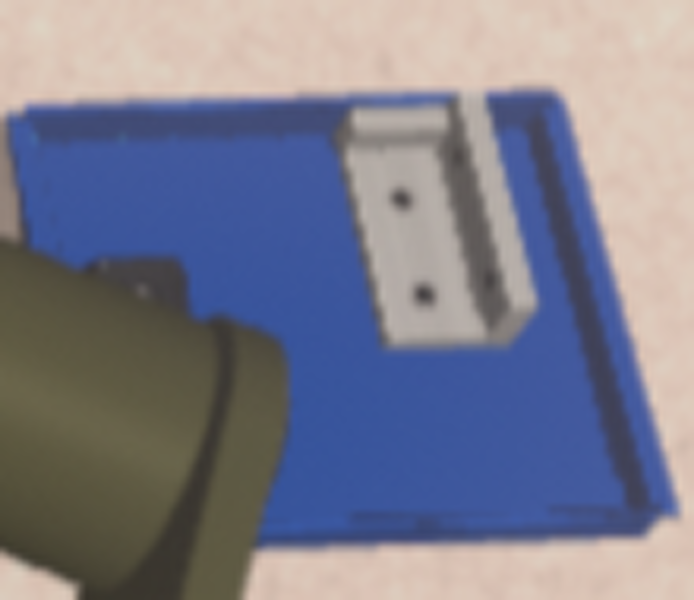

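The top crop shows A foot-flat and square, its tab against the lip and its flange on the +y side. Next is B. From here I'll check by numbers, since only one picture is left.

```bash
python3 -m pendant '[[[0.74,2.96,0.3],0.092],[[0.74,2.96,0.3],0.092],[[0.74,2.96,0],0.092],[[0.74,2.96,0],0.092],[[0.74,2.96,0],0.092],[[0.74,2.96,0],0.092],[[0.74,2.96,0],0.092],[[0,0,0],0],[[0,0,0],0]]' 0.4 20
```

```text
time_s: 11.55
ee_pos: [0.4958, 0.0568, 0.1636]
eef_rot: [-3.141, 0.001, 0.688]
force: [0.6, 0.1, -0.8]
grip_width: 0.0376
grip_force: 0.0
```

Run:
```python
from h import *
im,K,T=cam("side")
# where flange top corners of B should be seen now vs initial estimate
b=np.load("side0.npz"); K,T=b['K'],b['T']
ap=np.array([516.5,72,87])
for nm,p in(("A apex",[652.5,.3,87]),("B apex",ap),("B flangeEnd",[491.7,51.8,87]),("B footEnd",[488.5,105.5,87]),("C apex",[498,-100,87])):
    print(nm,proj(K,T,np.array(p)/1000).round(1))
g=cv2.cvtColor(b['im'],cv2.COLOR_RGB2GRAY)
for nm,(u0,u1,v0,v1) in dict(A=(330,370,240,305),B=(262,300,225,285),C=(268,312,288,352)).items():
    c=cv2.resize(b['im'][v0:v1,u0:u1],None,fx=8,fy=8,interpolation=cv2.INTER_CUBIC); h=cv2.cvtColor(c,cv2.COLOR_RGB2HSV)
    m=((h[:,:,1]<50)&(h[:,:,2]>75)).astype(np.uint8)
    k=max(cv2.findContours(m,0,1)[0],key=cv2.contourArea);q=cv2.approxPolyDP(cv2.convexHull(k),8,True)[:,0]
    print(nm,((q+.5)/8-.5+[u0,v0]).round(1).tolist())
```

```text
A apex [[354.9 254. ]]
B apex [[286.8 241.3]]
B flangeEnd [[277.2 248.8]]
B footEnd [[271.9 233.4]]
C apex [[293.1 299.2]]
A [[353.6, 253.8], [369.4, 270.6], [369.4, 275.7], [358.4, 294.4], [349.7, 296.8], [340.3, 286.6], [340.2, 256.9]]
B [[299.4, 224.6], [299.4, 239.7], [287.3, 268.7], [279.1, 276.6], [267.6, 264.8], [261.6, 244.4], [261.6, 233.6], [294.1, 224.6]]
C [[292.1, 298.2], [300.6, 313.9], [300.7, 339.2], [298.6, 342.7], [291.4, 344.8], [280.4, 333.7], [278.9, 329.9], [276.6, 302.8]]
```

```bash
python3 -m pendant '[[[-0.1,0.38,-1],0],[[0,0,-3],0],[[0,0,-3],0],[[0,0,-1.8],0],[[0,0,-0.9],0],[[0,0,0],0],[[0,0,0],0]]' 0.4 20 && python3 -m pendant '[[[0,0,0],0],[[0,0,0],0],[[0,0,0],0],[[0,0,0],0],[[0,0,0],0],[[0,0,0],0],[[0,0,0],0]]' 0 20
```

```text
time_s: 12.18
ee_pos: [0.4947, 0.0598, 0.0672]
eef_rot: [3.142, -0.0, 0.686]
force: [0.4, 0.0, 0.4]
grip_width: 0.0373
grip_force: 0.0
time_s: 12.77
ee_pos: [0.4947, 0.0603, 0.0672]
eef_rot: [3.141, -0.0, 0.687]
force: [0.0, -1.4, 4.7]
grip_width: 0.0101
grip_force: 20.0
```

```bash
python3 -m pendant '[[[0,0,1.3],0],[[0,0,4],0.118],[[0,0,4],0.118],[[0,0,4],0.118],[[0.26,2.2,0],0.118],[[0.26,2.2,0],0.118],[[0.26,2.2,0],0.118],[[0.26,2.2,0],0.118],[[0.26,2.2,0],0.118],[[0.26,2.2,0],0.118],[[0.26,2.2,0],0.118],[[0.26,2.2,0],0.118],[[0.26,2.2,0],0.118],[[0.26,2.2,0],0.118],[[0.26,2.2,0],0.118],[[0.26,2.2,0],0.118],[[0.26,2.2,0],0.118],[[0.26,2.15,0],0.118],[[0,0,0],0.118],[[0,0,0],0.118]]'; python3 -m pendant '[[[0,0,0],0.118],[[0,0,0],0.006],[[0,0,0],0],[[0,0,0],0]]'
```

```text
time_s: 14.43
ee_pos: [0.5304, 0.3689, 0.1988]
eef_rot: [-3.141, -0.001, 2.936]
force: [0.3, -0.2, -1.4]
grip_width: 0.01
grip_force: 20.0
time_s: 14.77
ee_pos: [0.5308, 0.3677, 0.1996]
eef_rot: [-3.141, -0.0, 3.049]
force: [-0.1, 0.7, -2.0]
grip_width: 0.0097
grip_force: 20.0
```

```bash
python3 -m pendant '[[[0,0,-1],0.12],[[0,0,-3],0],[[0,0,-2.5],0],[[0,0,-1.2],0],[[0,0,-0.5],0],[[0,0,0],0],[[0,0,0],0]]' 0 10;  python3 -m pendant '[[[0,0,-0.3],0],[[0,0,-0.3],0],[[0,0,0],0]]'; python3 -m pendant '[[[0,0,-0.25],0],[[0,0,0],0]]'
```

```text
time_s: 15.35
ee_pos: [0.5314, 0.3681, 0.1191]
eef_rot: [3.141, 0.001, -3.111]
force: [-0.3, -0.2, -1.4]
grip_width: 0.0097
grip_force: 10.0
time_s: 15.6
ee_pos: [0.5314, 0.3682, 0.1127]
eef_rot: [3.14, 0.002, -3.111]
force: [1.0, 0.4, 2.1]
grip_width: 0.01
grip_force: 10.0
time_s: 15.77
ee_pos: [0.5321, 0.3684, 0.1113]
eef_rot: [3.14, 0.004, -3.111]
force: [2.7, 1.2, 8.8]
grip_width: 0.01
grip_force: 10.0
```

```bash
python3 -m pendant '[[[-0.65,-0.02,0.08],0],[[-0.65,-0.02,0.1],0],[[-0.67,-0.02,0.02],0],[[-0.67,-0.02,0.02],0]]';python3 -m pendant '[[[-0.66,-0.02,-0.08],0],[[-0.66,-0.02,-0.08],0],[[-0.64,-0.02,-0.2],0],[[-0.64,-0.02,-0.2],0]]';python3 -m pendant '[[[-0.6,-0.02,-0.35],0],[[-0.6,-0.02,-0.35],0],[[-0.53,-0.02,-0.4],0],[[-0.53,-0.02,-0.4],0],[[0,0,0],0]]';python3 -m pendant '[[[-0.48,-0.01,-0.45],0],[[0,0,0],0]]'; python3 -m pendant '[[[0,0,-0.3],0],[[0,0,0],0]]'
```

```text
time_s: 16.1
ee_pos: [0.5049, 0.3673, 0.1128]
eef_rot: [3.14, 0.002, -3.111]
force: [1.5, 0.9, 2.7]
grip_width: 0.0102
grip_force: 10.4
time_s: 16.43
ee_pos: [0.4778, 0.3661, 0.1056]
eef_rot: [-3.141, -0.0, -3.11]
force: [1.1, 0.1, 0.1]
grip_width: 0.01
grip_force: 11.4
time_s: 16.85
ee_pos: [0.4545, 0.3651, 0.0897]
eef_rot: [-3.14, -0.002, -3.11]
force: [0.9, 0.6, -1.5]
grip_width: 0.0098
grip_force: 10.5
time_s: 17.02
ee_pos: [0.4513, 0.3653, 0.0866]
eef_rot: [3.141, 0.002, -3.11]
force: [2.7, 0.7, 0.8]
grip_width: 0.0101
grip_force: 15.3
time_s: 17.18
ee_pos: [0.4524, 0.3658, 0.0856]
eef_rot: [3.14, 0.004, -3.111]
force: [2.6, -2.3, 18.2]
grip_width: 0.0101
grip_force: 18.9
```

Nearly the same readings as A. Sliding to the lip.

```bash
python3 -m pendant '[[[0.73,0.02,-0.2],0],[[0.73,0.02,-0.34],0],[[0.73,0.02,-0.34],0],[[0.73,0.02,-0.34],0],[[0,0,0],0]]' 0 15;python3 -m pendant '[[[0.36,0.01,-0.17],0],[[0.36,0.01,-0.17],0],[[0,0,0],0]]'; python3 -m pendant '[[[0.36,0.01,-0.17],0],[[0,0,0],0]]'; python3 -m pendant '[[[0.36,0.01,-0.17],0],[[0,0,0],0]]'
```

```text
time_s: 17.6
ee_pos: [0.482, 0.3664, 0.0719]
eef_rot: [3.14, 0.003, -3.111]
force: [6.6, 1.5, 4.9]
grip_width: 0.0096
grip_force: 23.3
time_s: 17.85
ee_pos: [0.4886, 0.3667, 0.0688]
eef_rot: [3.14, 0.002, -3.111]
force: [4.6, 1.5, 7.2]
grip_width: 0.0101
grip_force: 23.5
time_s: 18.02
ee_pos: [0.4921, 0.3668, 0.0672]
eef_rot: [3.14, 0.002, -3.111]
force: [3.9, 0.7, 8.3]
grip_width: 0.01
grip_force: 23.6
time_s: 18.18
ee_pos: [0.4948, 0.367, 0.0662]
eef_rot: [3.141, 0.0, -3.111]
force: [-7.6, -2.4, 19.3]
grip_width: 0.0098
grip_force: 21.0
```

```bash
python3 -m pendant '[[[0.36,0.01,-0.17],0],[[0,0,0],0]]'; python3 -m pendant '[[[-0.1,0,0.1],0],[[0,0,0],0],[[0,0,0],0]]' 0.2; python3 -m pendant '[[[0,0,1],0],[[0,0,3],0],[[0,-3,4],0],[[0,-4,2],0],[[0,-4,0],0],[[-0.2,-4,0],0],[[-0.2,-4,0],0.02],[[-0.2,-4,0],0.02],[[-0.2,-4,0],0.02],[[-0.2,-4,0],0.02],[[-0.2,-4,0],0.02],[[-0.2,-4,0],0.025],[[-0.2,-3.8,0],0],[[-0.2,-3.8,0],0],[[0,0,0],0],[[0,0,0],0]]' 0.2 20
python3 - <<'E'
from h import *
im,K,T=cam("top"); np.savez("top1",im=im,K=K,T=T)
c=[im[248:340,175:280],im[262:350,480:585]]
cv2.imwrite("pics/y1.png",np.hstack([cv2.resize(x,(400,343),interpolation=cv2.INTER_CUBIC) for x in c])[:,:,::-1])
def trayW(o,xd,p):
    C,S=np.cos(np.radians(25)),np.sin(np.radians(25)); xd=np.array(xd)/np.linalg.norm(xd); yd=np.array([-xd[1],xd[0]])
    q=np.array(o)+(p[0]*C-p[2]*S)*xd+p[1]*yd; return np.array([*q,30+p[0]*S+p[2]*C])/1000
for nm,o,xd,ye in(("yel",(545.3,308.3),(-1,-.029),(-22+-0,)),("blue",(527.5,-349),(-.999,-.042),(45,))):
    g=im.astype(int); sat=g.max(2)-g.min(2)
    # along the foot's middle line, predicted pixel of end edge top (84,y,8), then find the transition metal->tray
    for yc in((-43,45) if nm=="yel" else (45,)):
      for dy in((-8,0,8)):
        pts=proj(K,T,np.array([trayW(o,xd,(x,yc+dy,8)) for x in np.arange(60,110,.5)]))
        s=cv2.remap(sat.astype(np.float32),pts[:,0].astype(np.float32),pts[:,1].astype(np.float32),1).ravel()
        i=np.argmax(s>(s[:10].mean()+s[-20:].mean())/2); print(nm,yc,dy,"end x=",60+.5*i)
    p=[trayW(o,xd,(x,yc,22)) for x in (0,10)]
E
```

```text
time_s: 18.35
ee_pos: [0.4984, 0.3671, 0.0647]
eef_rot: [3.14, 0.001, -3.11]
force: [-7.9, -2.3, 21.3]
grip_width: 0.01
grip_force: 19.4
time_s: 18.6
ee_pos: [0.4981, 0.3677, 0.065]
eef_rot: [3.139, 0.003, -3.11]
force: [2.2, 4.9, 7.5]
grip_width: 0.0184
grip_force: 4.0
time_s: 19.93
ee_pos: [0.4788, -0.0931, 0.1557]
eef_rot: [3.141, -0.001, -2.989]
force: [0.7, 0.5, -0.6]
grip_width: 0.0183
grip_force: 0.0
yel -43 -8 end x= 84.5
yel -43 0 end x= 84.5
yel -43 8 end x= 84.5
yel 45 -8 end x= 83.0
yel 45 0 end x= 83.0
yel 45 8 end x= 83.0
blue 45 -8 end x= 86.5
blue 45 0 end x= 86.5
blue 45 8 end x= 86.5
```

Run:
```python
from h import *
d=np.load("top1.npz"); d0=np.load("top0.npz"); K,T=d['K'],d['T']
C,S=np.cos(np.radians(25)),np.sin(np.radians(25))
def W(o,xd,p):
    xd=np.array(xd)/np.linalg.norm(xd); yd=np.array([-xd[1],xd[0]])
    q=np.array(o)+(p[0]*C-p[2]*S)*xd+p[1]*yd; return np.array([*q,30+p[0]*S+p[2]*C])/1000
def edge(sat,o,xd,y,z,xs,rising):
    pts=proj(K,T,np.array([W(o,xd,(x,y,z)) for x in xs])).astype(np.float32)
    s=cv2.GaussianBlur(cv2.remap(sat,pts[:,:1].copy(),pts[:,1:].copy(),1),(1,9),0).ravel()
    th=(s[:8].mean()+s[-8:].mean())/2; return xs[np.argmax(s>th)]
for nm,o,xd,bs in(("yel",(545.3,308.3),(-1,-.029),(-43,45)),("blue",(527.5,-349),(-.999,-.042),(45,))):
    g=d['im'].astype(np.float32); sat=g.max(2)-g.min(2); g0=d0['im'].astype(np.float32); sat0=g0.max(2)-g0.min(2)
    ys=np.array([y for y in range(-80,81,5)]); xs=np.arange(-14,4,.1)
    e=np.array([edge(sat0,o,xd,y,24,xs,1) for y in ys]); ok=abs(e-np.median(e))<3
    p=np.polyfit(ys[ok],e[ok],1); print(nm,"lip outer x fit",p.round(4),ok.sum(),"res",np.std(e[ok]-np.polyval(p,ys[ok])).round(2))
    for yc in bs:
        xs2=np.arange(70,100,.1); m=[edge(sat,o,xd,yc+dy,8,xs2,1) for dy in(-10,-5,0,5,10)]
        print("  yc",yc,"end-lip-4:",(np.array(m)-np.polyval(p,yc+np.array([-10,-5,0,5,10]))-4).round(1))
```

```text
yel lip outer x fit [-0.0091 -8.6995] 24 res 0.59
  yc -43 end-lip-4: [88.7 88.7 88.4 88.4 88.4]
  yc 45 end-lip-4: [88.  88.3 87.9 88.1 88.2]
blue lip outer x fit [ 0.0097 -4.1394] 33 res 0.5
  yc 45 end-lip-4: [86.1 86.2 85.9 86.1 86. ]
```

B matches the filed bracket to within 0.4 mm. Now C.

```bash
python3 -m pendant '[[[-0.38,-1.54,0],0],[[0,0,0],0],[[0,0,0],0]]' 0.4 20; python3 -m pendant '[[[0,0,-1.5],0],[[0,0,-3],0],[[0,0,-2.6],0],[[0,0,-1.2],0],[[0,0,-0.6],0],[[0,0,0],0],[[0,0,0],0]]'
```

```text
time_s: 20.23
ee_pos: [0.4755, -0.1061, 0.1558]
eef_rot: [3.141, -0.0, -2.985]
force: [0.5, -0.1, -0.1]
grip_width: 0.0349
grip_force: 0.0
time_s: 20.82
ee_pos: [0.4759, -0.1066, 0.0673]
eef_rot: [-3.141, 0.001, -2.985]
force: [-0.2, -0.8, -0.3]
grip_width: 0.0378
grip_force: 0.0
```

```bash
python3 -m pendant '[[[-0.1,-0.15,0],0],[[0,0,0],0],[[0,0,0],0],[[0,0,0],0],[[0,0,0],0],[[0,0,0],0],[[0,0,0],0],[[0,0,0],0]]' 0 20; python3 -m pendant '[[[0,0,1.3],0],[[0,0,4],0],[[0,0,4],0],[[0,0,4],0],[[0,0,0],0],[[0,0,0],0]]'
```

```text
time_s: 21.48
ee_pos: [0.4744, -0.1086, 0.0666]
eef_rot: [3.142, -0.0, -2.985]
force: [0.4, 0.4, -2.1]
grip_width: 0.0097
grip_force: 20.0
time_s: 21.98
ee_pos: [0.4751, -0.1088, 0.2012]
eef_rot: [-3.14, 0.003, -2.985]
force: [-0.4, -0.2, -2.6]
grip_width: 0.0098
grip_force: 20.0
```

```bash
python3 -m pendant '[[[0.33,-1.79,0],-0.12],[[0.33,-1.79,0],-0.12],[[0.33,-1.79,0],-0.12],[[0.33,-1.79,0],-0.12],[[0.33,-1.79,0],-0.12],[[0.33,-1.79,0],-0.12],[[0.33,-1.79,0],-0.12],[[0.33,-1.79,0],-0.12],[[0.33,-1.79,0],-0.12],[[0.33,-1.79,0],-0.12],[[0.33,-1.79,0],-0.12],[[0.33,-1.79,0],-0.12],[[0,0,0],-0.12],[[0,0,0],-0.12],[[0,0,0],-0.12],[[0,0,0],-0.12],[[0,0,0],-0.12],[[0,0,0],-0.12],[[0,0,0],-0.12],[[0,0,0],-0.12]]'; python3 -m pendant '[[[0,0,0],-0.12],[[0,0,0],-0.12],[[0,0,0],-0.12],[[0,0,0],-0.12],[[0,0,0],-0.12],[[0,0,0],-0.12],[[0,0,0],-0.12],[[0,0,0],-0.016],[[0,0,0],0],[[0,0,0],0]]'
```

```text
time_s: 23.65
ee_pos: [0.5135, -0.323, 0.1972]
eef_rot: [-3.138, 0.0, 0.892]
force: [-0.2, 0.4, -1.8]
grip_width: 0.0097
grip_force: 20.0
time_s: 24.48
ee_pos: [0.5138, -0.3232, 0.1986]
eef_rot: [-3.141, 0.001, 0.046]
force: [-0.4, 0.2, -0.7]
grip_width: 0.0096
grip_force: 20.0
```

```bash
python3 -m pendant '[[[0.06,0,-1],0],[[0,0,-3],0],[[0,0,-2.5],0],[[0,0,-1.2],0],[[0,0,-0.4],0],[[0,0,0],0],[[0,0,0],0]]' 0 10;  python3 -m pendant '[[[0,0,-0.3],0],[[0,0,-0.3],0],[[0,0,0],0]]'; python3 -m pendant '[[[0,0,-0.25],0],[[0,0,0],0]]'
```

```text
time_s: 25.07
ee_pos: [0.5151, -0.3237, 0.1198]
eef_rot: [3.141, -0.001, 0.042]
force: [0.4, -0.6, -1.5]
grip_width: 0.01
grip_force: 10.0
time_s: 25.32
ee_pos: [0.5147, -0.3234, 0.1127]
eef_rot: [3.141, -0.0, 0.042]
force: [-0.3, 0.2, -1.0]
grip_width: 0.01
grip_force: 10.0
time_s: 25.48
ee_pos: [0.5148, -0.3235, 0.1102]
eef_rot: [3.141, -0.0, 0.042]
force: [-0.4, -1.4, -0.8]
grip_width: 0.0103
grip_force: 10.0
```

```bash
python3 -m pendant '[[[0,0,-0.2],0],[[0,0,0],0]]'; python3 -m pendant '[[[0,0,-0.2],0],[[0,0,0],0]]'
```

```text
time_s: 25.65
ee_pos: [0.5155, -0.3238, 0.1094]
eef_rot: [3.14, -0.003, 0.042]
force: [1.3, 0.3, 6.5]
grip_width: 0.0096
grip_force: 10.0
time_s: 25.82
ee_pos: [0.5161, -0.3241, 0.1081]
eef_rot: [3.139, -0.004, 0.042]
force: [3.6, -0.3, 10.9]
grip_width: 0.01
grip_force: 10.0
```

```bash
python3 -m pendant '[[[-0.65,-0.03,0.1],0],[[-0.65,-0.03,0.1],0],[[-0.67,-0.03,0.02],0],[[-0.67,-0.03,0.02],0]]';python3 -m pendant '[[[-0.66,-0.03,-0.08],0],[[-0.66,-0.03,-0.08],0],[[-0.64,-0.03,-0.2],0],[[-0.64,-0.03,-0.2],0]]';python3 -m pendant '[[[-0.6,-0.03,-0.35],0],[[-0.6,-0.03,-0.35],0],[[-0.53,-0.03,-0.4],0],[[-0.53,-0.03,-0.4],0],[[0,0,0],0]]';python3 -m pendant '[[[-0.48,-0.02,-0.45],0],[[0,0,0],0]]'; python3 -m pendant '[[[0,0,-0.2],0],[[0,0,0],0]]'
```

```text
time_s: 26.15
ee_pos: [0.4887, -0.3248, 0.1097]
eef_rot: [3.14, -0.002, 0.042]
force: [1.9, -0.1, 2.4]
grip_width: 0.0098
grip_force: 11.2
time_s: 26.48
ee_pos: [0.4617, -0.3258, 0.1027]
eef_rot: [-3.142, 0.0, 0.042]
force: [2.7, 0.2, 0.2]
grip_width: 0.01
grip_force: 11.4
time_s: 26.9
ee_pos: [0.4384, -0.3268, 0.0869]
eef_rot: [-3.141, 0.002, 0.041]
force: [0.3, 0.1, -1.5]
grip_width: 0.0097
grip_force: 10.5
time_s: 27.07
ee_pos: [0.4359, -0.3273, 0.0844]
eef_rot: [3.14, -0.004, 0.042]
force: [5.9, 2.6, 6.4]
grip_width: 0.0099
grip_force: 18.9
time_s: 27.23
ee_pos: [0.4365, -0.3274, 0.084]
eef_rot: [3.14, -0.004, 0.042]
force: [2.4, 7.1, 24.3]
grip_width: 0.0098
grip_force: 21.3
```

```bash
python3 -m pendant '[[[0.73,0.03,-0.15],0],[[0.73,0.03,-0.34],0],[[0.73,0.03,-0.34],0],[[0.73,0.03,-0.34],0],[[0,0,0],0]]' 0 15;python3 -m pendant '[[[0.36,0.02,-0.17],0],[[0.36,0.02,-0.17],0],[[0,0,0],0]]'; python3 -m pendant '[[[0.36,0.02,-0.17],0],[[0,0,0],0]]'; python3 -m pendant '[[[0.36,0.02,-0.17],0],[[0,0,0],0]]'
```

```text
time_s: 27.65
ee_pos: [0.4658, -0.3264, 0.0704]
eef_rot: [3.14, -0.003, 0.042]
force: [7.5, -0.1, 6.4]
grip_width: 0.0103
grip_force: 24.8
time_s: 27.9
ee_pos: [0.4726, -0.3261, 0.0673]
eef_rot: [3.14, -0.002, 0.042]
force: [3.6, 0.2, 10.4]
grip_width: 0.0098
grip_force: 25.1
time_s: 28.07
ee_pos: [0.4756, -0.326, 0.0661]
eef_rot: [3.14, -0.001, 0.042]
force: [-2.8, 0.6, 16.6]
grip_width: 0.0099
grip_force: 24.2
time_s: 28.23
ee_pos: [0.4788, -0.3258, 0.0649]
eef_rot: [3.14, -0.0, 0.042]
force: [-8.5, 2.1, 23.6]
grip_width: 0.0101
grip_force: 21.4
```

Lip contact made. One more small push, then release, retreat clear of both trays, and measure.

```bash
python3 -m pendant '[[[0.3,0.02,-0.14],0],[[0,0,0],0]]'; python3 -m pendant '[[[-0.1,0,0.1],0],[[0,0,0],0],[[0,0,0],0]]' 0.2; python3 -m pendant '[[[0,0,1],0],[[0,0,3],0],[[-0.3,2,4],0],[[-0.6,3.5,2],0],[[-0.6,4,0],0],[[-0.6,4,0],0],[[-0.6,4,0],0],[[-0.4,4,0],0],[[0,4,0],0],[[0,4,0],0],[[0,0,0],0],[[0,0,0],0]]'
python3 - <<'E'
from h import *
im,K,T=cam("top"); np.savez("top2",im=im,K=K,T=T)
im2,_,_=cam("side")
a=cv2.resize(im[262:352,480:585],(400,343),interpolation=cv2.INTER_CUBIC);b=cv2.resize(im[252:342,175:280],(400,343),interpolation=cv2.INTER_CUBIC)
c=cv2.resize(im2[355:480,235:380],(400,257)) if 0 else cv2.resize(im2[365:480,235:390],(400,257)); e=cv2.resize(im2[150:265,200:355],(400,257))
cv2.imwrite("pics/final.png",np.vstack([np.hstack([a,b]),np.hstack([c,e])])[:,:,::-1])
d=np.load("top2.npz"); d0=np.load("top0.npz")
C,S=np.cos(np.radians(25)),np.sin(np.radians(25)); o,xd=(527.5,-349),np.array((-.999,-.042)); yd=np.array([.042,-.999])
def edge(img,y,z,xs):
    g=img.astype(np.float32); s=g.max(2)-g.min(2)
    P=np.array([[*(np.array(o)+(x*C-z*S)*xd+y*yd),30+x*S+z*C] for x in xs])/1000
    p=proj(K,T,P).astype(np.float32); s=cv2.GaussianBlur(cv2.remap(s,p[:,:1].copy(),p[:,1:].copy(),1),(1,9),0).ravel()
    return xs[np.argmax(s>(s[:8].mean()+s[-8:].mean())/2)]
for yc in(45,-43):
    ys=yc+np.array([-10,-5,0,5,10]); print(yc,[round(edge(d['im'],y,8,np.arange(70,100,.1))-edge(d0['im'],y,24,np.arange(-14,4,.1))-4,1) for y in ys])
E
```

```text
time_s: 28.4
ee_pos: [0.4817, -0.3257, 0.0636]
eef_rot: [3.14, -0.0, 0.042]
force: [-10.4, 2.7, 24.4]
grip_width: 0.0096
grip_force: 20.5
time_s: 28.65
ee_pos: [0.4815, -0.3264, 0.0639]
eef_rot: [3.138, -0.003, 0.042]
force: [1.6, -5.7, 9.1]
grip_width: 0.0187
grip_force: 4.4
time_s: 29.65
ee_pos: [0.4495, -0.0298, 0.16]
eef_rot: [3.141, 0.0, 0.046]
force: [0.2, 0.3, 0.0]
grip_width: 0.0188
grip_force: 0.0
45 [np.float64(86.7), np.float64(86.6), np.float64(86.6), np.float64(86.5), np.float64(86.2)]
-43 [np.float64(87.1), np.float64(86.8), np.float64(86.7), np.float64(86.8), np.float64(87.2)]
```

View pics/final.png

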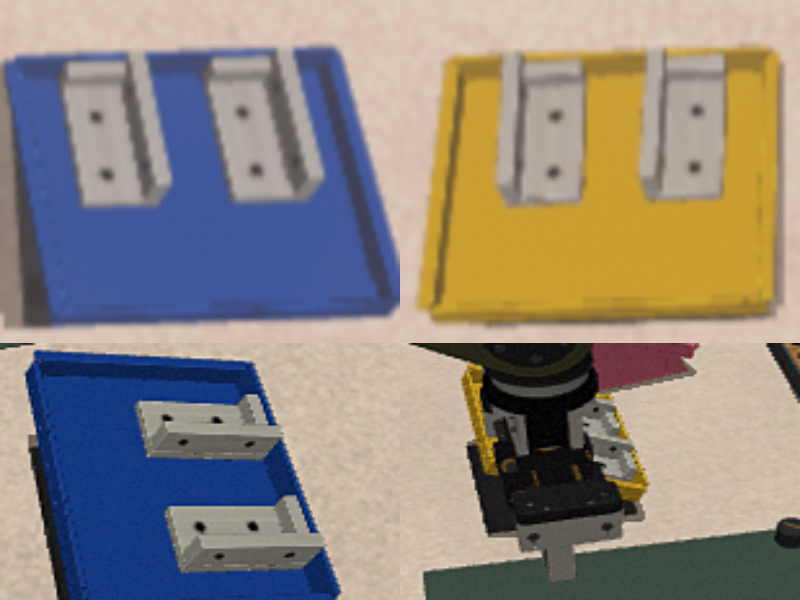

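The last picture shows both left-hand brackets in blue and the right-hand one beside the filed bracket in yellow. All lie flat and square with tabs on the lip, and the end distances agree to within about 0.5 mm in each tray. Handing in.

```bash
python3 -c "
from station import ctrl; print(ctrl.hand_in())"
```

```text
the job is handed in; nothing more can be done
None
```

I sorted all three brackets and handed the job in at about 30 s: both left-hand ones are in the blue tray, and the right-hand one is in the yellow tray beside the filed bracket. All three lie flat and square with their tabs against the lip, going by contact force and camera checks; the hand-in returned no verdict.

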